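# Pack the hat-shaped mill bushes head to tail

### The arm

A 6-joint arm with a two-finger parallel gripper is mounted at the origin on the work surface. World frame = base frame: x ahead of the robot, y to its left, z up, the work surface at z = 0. Lengths are in m, angles in rad, forces in N, time in s.
With the tool pointing down it reaches from about 0.3 to 0.875 m from the base axis. Payload 6.4 kg.
Tool frame: the origin (TCP) lies on the centre line of the jaws, within the pads' length; the fingertips stand 25 mm ahead of it and the grasp point (between the pads) lies 6 mm ahead of it (ctrl.tips_ahead is the z of the fingertips in the tool frame, in m); z points along the fingers, x is the direction in which the jaws open and shut, and the axes are right-handed (so a half turn about z gives the same grasp; the last joint's range is limited). The gripper opens to 85 mm and grips with 20 to 120 N. Pads are 22 mm wide; open, the fingers measure 114 mm over their backs; the gripper's body (76 mm by 85 mm) begins 54 mm behind the grasp point. The pads swing forward as they close: fully open they stand 13 mm farther back than shut.
Start: joints at [-1.368, 0.181, 1.607, -0, 1.354, -0.206], TCP at [0.229, -0.528, 0.256] pointing down, gripper open.
Joint ranges: [-2.99, 2.99], [-0.89, 2.07], [0.3, 2.58], [-1.14, 4.28], [0, 2.63], [-3.12, 3.12]. Speed limits (rad/s): [2.57, 2.57, 3.01, 3.14, 3.14, 3.14].

### API

Orientations are given as a unit quaternion [w, x, y, z].
In Python, from bench import ctrl gives the robot as it stands.
- The arm moves only by the shell command python3 -m pendant 'ROWS'. ROWS is JSON, a list that holds one entry, the list of rows, each a list of 7 numbers: the shift along the tool's x, y, z in m, then the turn, a rotation vector about the tool's x, y, z in rad, then the closure, from -1 (fully open) to 1 (shut). A call has 1 to 10 rows; each row shifts and turns the commanded pose from where the row before left it, along the tool's axes as they then stand; what a row does not reach is not made up. A row lasts 1/10 s, in which the tool goes at most 50 mm and 8.59 degrees, less where a joint would pass 70% of its speed; a pose out of reach is approached as far as the arm can. A call with a gripper value outside its range is refused whole. The fingers move at their own pace and stop on an object; the grip force is fixed at half the most. Time passes only in rows, so rows that do not move let the fingers close. It gives the time, the measured TCP pose, the force and the opening at its end, in the units of the state.
- ctrl.get_obs(): the state, without advancing time (a new reading comes with each control period).
- ctrl.camera(name): name is "side" or "top"; returns (picture, depth): 384x512x3 uint8, red, green, blue; 384x512 float32, m along the optical axis (not along the pixel's ray), 0 where there is no reading.
- ctrl.calibration(name): a dict with "fov_y" (degrees; the focal length in pixels is half the picture's height over the tangent of half this angle, whatever the lens; pixels are square), "cx", "cy" (the principal point, pixels), "D" ([k1, k2, p1, p2, k3] as OpenCV has them; the pictures are not rectified), "camera_from_world" (4x4, takes a point from world to camera coordinates). Camera axes: x right, y down, z forward; pixel columns grow to the right and rows downward; lengths in m; the calibration is good to about 2 mm. A picture is of the moment at which its call begins. calibration takes no time and is no camera call.
- ctrl.hand_in(): hands the job in, once; it reports no verdict.
The state is a dict: "time_s": time; "q": joint angles; "dq": joint speeds; "joint_efforts": joint torques, N m; "eef_pos": TCP position; "eef_rot": TCP orientation; "wrist_force": force on the tool from outside, world axes, zero at the start; "torque": the same for the moment, N m; "opening": opening from 0.0 (shut) to 1.0 (fully open).
Only numpy, scipy, OpenCV 4.12 (cv2) and the standard library are available. Lean on these libraries where they do the work, as an engineer would, in place of code of your own. Each camera call takes 0.05 s, during which the arm holds its last target.

### The job

Pack the rolling mill's brass hat-shaped bushes into the wooden tray in one straight row along its middle, alternately up and down so that they pack tight: leave the bush that already stands in one end, stand the loose crown-up bush in the other end of the tray, then set the loose crown-down bush between the two, still crown down on the tray's floor, with its brim above the brims of its neighbours. Leave out the plain brass disc and the plain brass sleeve, which have no hat shape.

Things in the scene. Friction and masses are not known exactly. Their poses are not given: they have to be found in the camera images.
- tray: Fixed shallow wooden tray that does not move. Outside 112 mm (x) by 216 mm (y), 18 mm tall; walls 8 mm thick, floor 8 mm thick, so inside it is 96 x 200 mm and 10 mm deep: too short for three bushes the same way up. Origin: centre of its underside on the bench; its y axis runs along its length, z up.
- bush_tray_center (a point): The bush already standing crown up on the floor at the tray's -y end, its centre about 60 mm from the tray's centre; loose. Brass, shaped like a top hat: round brim 68 mm across, 10 mm thick; cylindrical crown 30 mm across, 38 mm tall; 48 mm in all, about 0.4 kg. The point is on the axis half-way up, 24 mm above its underside; z points up, crown up.
- bush_up_center (a point): Loose bush standing on the bench, brim down and crown up. Brass, shaped like a top hat: round brim 68 mm across, 10 mm thick; cylindrical crown 30 mm across, 38 mm tall; 48 mm in all, about 0.4 kg. The point is on the axis half-way up, 24 mm above its underside (the crown spans 14 mm below to 24 mm above this point); z points up, along the crown.
- bush_down_center (a point): Loose bush standing on the bench upside down: on the end of its crown, brim on top. Brass, shaped like a top hat: round brim 68 mm across, 10 mm thick; cylindrical crown 30 mm across, 38 mm tall; 48 mm in all, about 0.4 kg. The point is on the axis half-way up, 24 mm above the crown's end that it stands on (the brim spans 14 to 24 mm above this point); z points up, towards the brim.
Things that resemble listed ones, but are neither listed nor needed, are in the scene too. What is shaped like the part that bears bush_up_center but green is not meant.

How it is judged:
By the outcome, as a careful person would: the job done as asked, in the order asked, and still so for the second after the job is handed in, with the robot touching nothing.
It also fails if it takes over 58 s, if anything falls off the work surface, if the arm or the gripper's body presses on something with over 40 N, if the wrist force passes 120 N, or if a joint passes its speed limit or range.

## Working session

There is one attempt and no reset: what is moved stays moved. The work goes in short steps, Python scripts to look and compute and a shell command to move; the robot and the scene stay as the last step left them, time stands still between calls to the robot, and variables do not carry over. Pictures are saved under pics/ and viewed, and the job is handed in when it is done.

```bash
ls; mkdir -p pics
python3 - <<'E'
from bench import ctrl
import cv2,numpy as np,json
for n in("side","top"):
    p,d=ctrl.camera(n); cv2.imwrite(f"pics/{n}0.png",cv2.cvtColor(p,cv2.COLOR_RGB2BGR)); np.save(f"pics/{n}0.npy",d)
    print(n,ctrl.calibration(n),(d>0).mean())
print(ctrl.get_obs(),ctrl.tips_ahead)
E
```

```text
pics
side {'fov_y': 42.07865304941115, 'cx': 256.99084207167715, 'cy': 199.55428227941835, 'D': array([-0.03950917,  0.        ,  0.        ,  0.        ,  0.        ]), 'camera_from_world': array([[-0.99847783, -0.05495409,  0.0046974 ,  0.50363752],
       [-0.04397432,  0.74178074, -0.66919921,  0.04774684],
       [ 0.03329079, -0.66838715, -0.7430682 ,  1.33100778],
       [ 0.        ,  0.        ,  0.        ,  1.        ]])} 0.9961039225260416
top {'fov_y': 42.641298895864196, 'cx': 257.11562522232754, 'cy': 188.87713148022405, 'D': array([0.06958498, 0.        , 0.        , 0.        , 0.        ]), 'camera_from_world': array([[ 0.01476248, -0.99981851,  0.01204263, -0.00833716],
       [-0.99929761, -0.01516753, -0.03426719,  0.48741314],
       [ 0.03444363, -0.0115283 , -0.99934015,  1.28182286],
       [ 0.        ,  0.        ,  0.        ,  1.        ]])} 0.9961751302083334
{'time_s': 0.1, 'q': array([-1.36829411e+00,  1.81460305e-01,  1.60788556e+00, -1.94147343e-05,
        1.35382411e+00, -2.06293971e-01]), 'dq': array([-7.38442029e-05, -2.60703982e-03, -1.21444828e-03, -7.63722023e-04,
        1.23169102e-04, -1.01316410e-03]), 'joint_efforts': array([ 3.61221964e-04, -4.45877516e+01, -3.52236629e+01, -4.51146443e-04,
        4.13938717e-03,  4.77944212e-06]), 'eef_pos': array([ 0.228486  , -0.52715906,  0.2554887 ]), 'eef_rot': array([-5.52032323e-04,  8.35915060e-01, -5.48858261e-01, -5.63321847e-04]), 'wrist_force': array([0.8846844 , 0.39211984, 0.7284556 ]), 'torque': array([-0.00459026, -0.0515735 , -0.02475752]), 'opening': 0.9972644285914454} 0.025
```

View pics/top0.png

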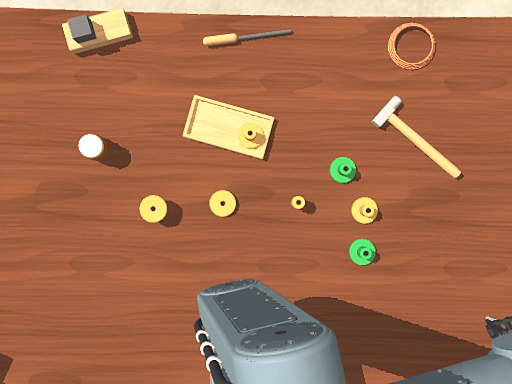

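View pics/side0.png

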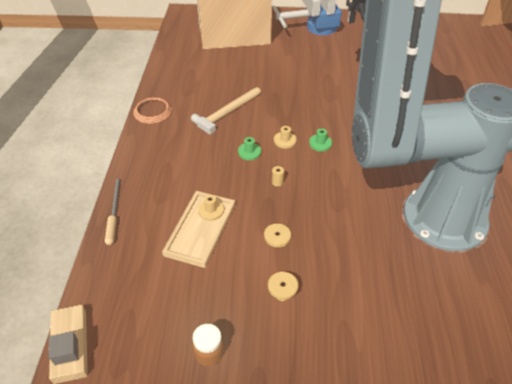

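In the top view, the brass candidates are (153,208), (222,203), (299,202) and (365,210), plus the tray bush at (250,135). The long shadow at (153,208) suggests the crown-down bush, and (222,203) looks like the flat disc. (299,202) is the narrow sleeve. (365,210) is a brass hat, so it should be bush_up, since the green hats at (343,170) and (362,251) are excluded. I'll confirm this with crops and heights.

```bash
cat > h.py <<'E'
import cv2,numpy as np
from bench import ctrl
def K(n):
    c=ctrl.calibration(n); f=192/np.tan(np.radians(c['fov_y']/2))
    return np.array([[f,0,c['cx']],[0,f,c['cy']],[0,0,1]]),np.array(c['D']),np.array(c['camera_from_world'])
def ray(n,uv):
    k,D,T=K(n); p=cv2.undistortPoints(np.float64(uv).reshape(-1,1,2),k,D).reshape(-1,2)
    d=np.c_[p,np.ones(len(p))]@T[:3,:3]; o=-T[:3,:3].T@T[:3,3]; return o,d
def plane(n,uv,z):
    o,d=ray(n,uv); return o+d*((z-o[2])/d[:,2])[:,None]
def cloud(n,depth):
    v,u=np.mgrid[:384,:512]; o,d=ray(n,np.c_[u.ravel(),v.ravel()]); return (o+d*depth.ravel()[:,None]).reshape(384,512,3)
def snap(n,name):
    p,d=ctrl.camera(n); b=cv2.cvtColor(p,cv2.COLOR_RGB2BGR); cv2.imwrite(f"pics/{name}.png",b); np.save(f"pics/{name}.npy",d); return b,d
def circ(P): # kasa circle fit
    A=np.c_[2*P[:,:2],np.ones(len(P))]; s=np.linalg.lstsq(A,(P[:,:2]**2).sum(1),rcond=None)[0]
    return s[0],s[1],np.sqrt(s[2]+s[0]**2+s[1]**2)
def ell(b,n,c,r,z):
    """min enclosing ellipse of brass blob near c, outline cast on plane z"""
    hsv=cv2.cvtColor(b,cv2.COLOR_BGR2HSV); m=cv2.inRange(hsv,(20,120,120),(32,255,255))
    w=np.zeros_like(m); cv2.circle(w,c,r,255,-1); m&=w
    cs=max(cv2.findContours(m,cv2.RETR_EXTERNAL,cv2.CHAIN_APPROX_NONE)[0],key=cv2.contourArea)
    P=plane(n,cs.reshape(-1,2),z); return circ(P),P,m
E
python3 - <<'E'
from h import *
b=cv2.imread('pics/top0.png');s=cv2.imread('pics/side0.png')
d=np.load('pics/top0.npy');C=cloud('top',d)
t=np.vstack([cv2.resize(b[155:265,120:400],None,fx=2.6,fy=2.6,interpolation=cv2.INTER_CUBIC),cv2.resize(s[120:310,225:355],(728,290))[:,:728]]) 
cv2.imwrite('pics/c1.png',t)
a=cv2.resize(s[120:310,160:350],(570,570),interpolation=cv2.INTER_CUBIC);cv2.imwrite('pics/c2.png',a)
for nm,c in dict(dn=(153,208),disc=(222,203),slv=(299,202),up=(365,210),tr=(250,135)).items():
    w=C[c[1]-18:c[1]+18,c[0]-18:c[0]+18].reshape(-1,3); z=w[:,2]
    print(nm,np.percentile(z,[1,50,99]).round(4))
    for lo,hi in((.005,.014),(.013,.022),(.04,.052),(.05,.062)):
        q=w[(z>lo)&(z<hi)]
        if len(q)>20: print('  ',lo,hi,len(q),q.mean(0).round(4),((q.max(0)+q.min(0))/2).round(4),(np.ptp(q,axis=0)).round(4))
for nm,c,z in(('dn',(153,208),.048),('disc',(222,203),.01),('up',(365,210),.01),('tr',(250,135),.018)):
    print(nm,np.round(ell(b,'top',c,20,z)[0],4))
hsv=cv2.cvtColor(b,cv2.COLOR_BGR2HSV);print(hsv[208,145],hsv[120,215],hsv[135,240],hsv[180,150])
E
```

```text
dn [-0.0053  0.0035  0.0534]
   0.005 0.014 21 [0.4382 0.2819 0.0063] [0.4346 0.2723 0.0063] [0.0918 0.0883 0.0023]
   0.04 0.052 529 [0.4341 0.2625 0.0477] [0.4338 0.2624 0.0468] [0.0657 0.0652 0.0101]
   0.05 0.062 126 [0.436  0.2606 0.0514] [0.4339 0.2619 0.0528] [0.0655 0.0634 0.0056]
disc [-0.0051  0.0029  0.0178]
   0.005 0.014 439 [0.4509 0.0898 0.0107] [0.4506 0.0935 0.0095] [0.0912 0.0889 0.0089]
   0.013 0.022 182 [0.451  0.0868 0.0147] [0.4505 0.0885 0.016 ] [0.0652 0.0652 0.0059]
slv [-0.0059  0.0008  0.0512]
   0.005 0.014 39 [ 0.4537 -0.1135  0.0065] [ 0.4575 -0.1103  0.0075] [0.0884 0.0921 0.005 ]
   0.04 0.052 119 [ 0.4555 -0.106   0.0481] [ 0.4556 -0.1063  0.0465] [0.0281 0.0281 0.011 ]
   0.05 0.062 24 [ 0.4556 -0.1068  0.051 ] [ 0.4557 -0.1071  0.0522] [0.0279 0.0257 0.0042]
up [-0.0058  0.0031  0.0515]
   0.005 0.014 385 [ 0.4376 -0.2808  0.0097] [ 0.4393 -0.2832  0.0095] [0.0891 0.0916 0.0088]
   0.013 0.022 63 [ 0.4415 -0.2763  0.0147] [ 0.4378 -0.2791  0.0169] [0.0651 0.0598 0.0079]
   0.04 0.052 111 [ 0.438  -0.2813  0.0473] [ 0.438  -0.2816  0.0459] [0.0281 0.0288 0.0116]
   0.05 0.062 21 [ 0.436  -0.2831  0.0516] [ 0.438  -0.2833  0.0534] [0.0277 0.0227 0.0067]
tr [-0.0017  0.0136  0.0599]
   0.005 0.014 561 [0.637  0.0242 0.0087] [0.6304 0.0212 0.0095] [0.0938 0.0935 0.0089]
   0.013 0.022 488 [0.622  0.0182 0.0178] [0.6291 0.0213 0.0175] [0.0932 0.0924 0.0089]
   0.05 0.062 109 [0.6286 0.0194 0.056 ] [0.6285 0.0196 0.0561] [0.0286 0.0255 0.0116]
dn [0.433  0.2627 0.0322]
disc [0.4495 0.0895 0.0322]
up [ 0.4379 -0.2796  0.0308]
tr [0.6293 0.0213 0.028 ]
[ 26 130 255] [ 27  81 255] [ 26 135 255] [ 10 157 159]
```

View pics/c1.png

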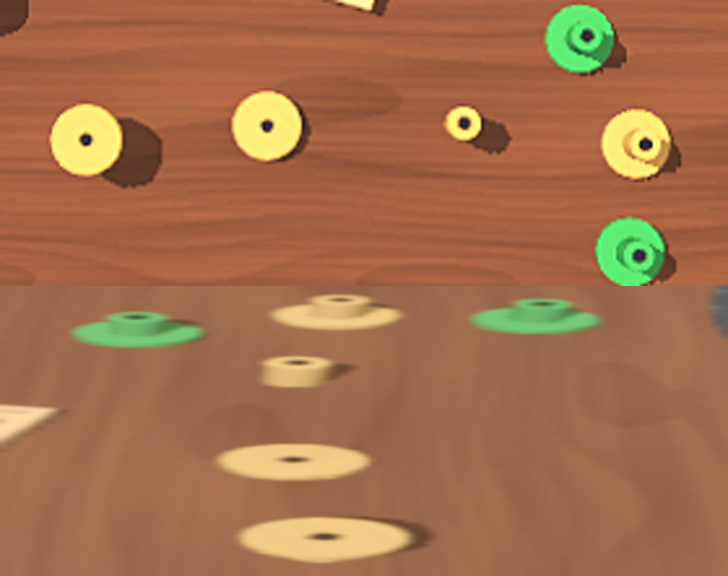

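View pics/c2.png

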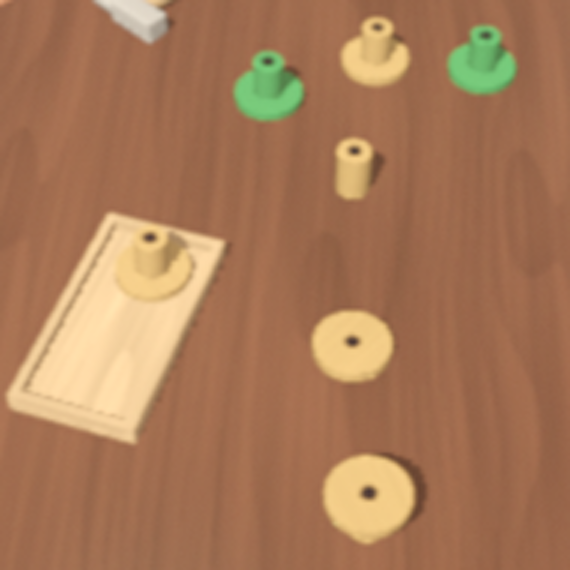

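The crops confirm it. (365,210) is a brass hat with its crown up, height about 48 mm, so it is bush_up. (153,208) is a 65 mm disc seen 48 mm above the bench with a crown visible beneath it in the side view, so it is bush_down. (222,203) is only about 14 mm tall, which makes it the plain disc, and (299,202) is the narrow sleeve. Next is the tray pose.

```bash
cat >> h.py <<'E'
def tray(b,n,c,r):
    hsv=cv2.cvtColor(b,cv2.COLOR_BGR2HSV); m=cv2.inRange(hsv,(17,30,130),(34,255,255))
    w=np.zeros_like(m); cv2.circle(w,c,r,255,-1); m&=w
    cs=max(cv2.findContours(m,cv2.RETR_EXTERNAL,cv2.CHAIN_APPROX_NONE)[0],key=cv2.contourArea)
    P=plane(n,cs.reshape(-1,2),.018)[:,:2]
    return cv2.minAreaRect((P*1000).astype(np.float32)),m
E
python3 - <<'E'
from h import *
for n,c,r in(('top',(229,128),55),('side',(199,228),50)):
    b=cv2.imread(f'pics/{n}0.png'); R,m=tray(b,n,c,r); print(n,R); cv2.imwrite(f'pics/m_{n}.png',m); print(cv2.boxPoints(R).round(1).tolist())
s=cv2.imread('pics/side0.png');ds=np.load('pics/side0.npy');Cs=cloud('side',ds)
hsv=cv2.cvtColor(s,cv2.COLOR_BGR2HSV)
for nm,c,z in(('dn',(283,285),(.043,.054)),('up',(286,131),(.043,.054)),('tr',(210,203),(.05,.062))):
    w=Cs[c[1]-20:c[1]+20,c[0]-20:c[0]+20].reshape(-1,3); q=w[(w[:,2]>z[0])&(w[:,2]<z[1])]; print(nm,len(q),((q.max(0)+q.min(0))/2).round(4),np.ptp(q,axis=0).round(4))
E
```

```text
top ((649.3939819335938, 77.32378387451172), (216.5089569091797, 112.21693420410156), 74.97819519042969)
[[567.0999755859375, -12.699999809265137], [675.5, -41.79999923706055], [731.5999755859375, 167.3000030517578], [623.2999877929688, 196.39999389648438]]
side ((648.2715454101562, 82.74958801269531), (226.8875732421875, 114.64704132080078), 75.21698760986328)
[[563.9000244140625, -12.300000190734863], [674.7999877929688, -41.599998474121094], [732.5999755859375, 177.8000030517578], [621.7999877929688, 207.10000610351562]]
dn 626 [0.4332 0.2648 0.0482] [0.0644 0.0702 0.01  ]
up 64 [ 0.4374 -0.2796  0.0483] [0.0272 0.0329 0.0099]
tr 93 [0.6253 0.0217 0.0556] [0.0272 0.0321 0.011 ]
```

```bash
cat >> h.py <<'E'
from scipy.spatial.transform import Rotation as Ro
def go(x,y,z=None,ang=-15):
    o=ctrl.get_obs(); w,a,b,c=o['eef_rot']; R=Ro.from_quat([a,b,c,w]); p=o['eef_pos']
    t=np.array([x,y,p[2] if z is None else z]); sh=R.inv().apply(t-p)
    th=np.radians(ang); G=Ro.from_matrix(np.c_[[np.cos(th),np.sin(th),0],[np.sin(th),-np.cos(th),0],[0,0,-1]])
    print('t',o['time_s'],'pos',p.round(4),'shift',sh.round(4),'turn',(R.inv()*G).as_rotvec().round(4),'F',o['wrist_force'].round(1),'open',round(o['opening'],3))
E
python3 -c "from h import *; go(.438,-.281,.15)"
python3 -m pendant '[[[0,0,0.01,0,0,-0.149,-1],[0,0,0.01,0,0,-0.149,-1],[0,0,0.01,0,0,-0.149,-1],[0,0,0.01,0,0,-0.149,-1],[0,0,0.01,0,0,-0.149,-1],[0,0,0.01,0,0,-0.149,-1],[0,0,0,0,0,0,-1]]]'
python3 -c "from h import *; go(.438,-.281,.12)"
```

```text
t 0.1 pos [ 0.2285 -0.5272  0.2555] shift [-0.1424 -0.2901  0.1058] turn [-0.001   0.0013 -0.9002] F [0.9 0.4 0.7] open 0.997
time_s: 0.8
eef_pos: [0.2283, -0.5263, 0.1942]
eef_rot: [-0.002, 0.991, -0.133, -0.001]
wrist_force: [0.3, -0.2, -0.2]
opening: 1.0
t 0.8 pos [ 0.2283 -0.5263  0.1942] shift [ 0.1378 -0.2917  0.075 ] turn [-0.0035  0.0018 -0.0049] F [ 0.3 -0.2 -0.2] open 1.0
```

```bash
python3 -m pendant '[[[0.017,-0.0365,0.009,0,0,0,-1],[0.017,-0.0365,0.009,0,0,0,-1],[0.017,-0.0365,0.009,0,0,0,-1],[0.017,-0.0365,0.009,0,0,0,-1],[0.017,-0.0365,0.009,0,0,0,-1],[0.017,-0.0365,0.009,0,0,0,-1],[0.017,-0.0365,0.009,0,0,0,-1],[0.017,-0.0365,0.009,0,0,0,-1],[0,0,0,0,0,0,-1],[0,0,0,0,0,0,-1]]]'
python3 -c "from h import *; go(.438,-.281,.043)"
```

```text
time_s: 1.8
eef_pos: [0.4374, -0.2815, 0.1245]
eef_rot: [0.0, 0.991, -0.134, -0.0]
wrist_force: [-0.3, -0.1, 0.5]
opening: 0.997
t 1.8 pos [ 0.4374 -0.2815  0.1245] shift [ 0.0004 -0.0007  0.0815] turn [ 0.0002  0.0003 -0.0066] F [-0.3 -0.1  0.5] open 0.997
```

```bash
python3 -m pendant '[[[0,-0.001,0.027,0,0,-0.007,-1],[0,0,0.027,0,0,0,-1],[0,0,0.027,0,0,0,-1],[0,0,0,0,0,0,-1],[0,0,0,0,0,0,1],[0,0,0,0,0,0,1],[0,0,0,0,0,0,1],[0,0,0,0,0,0,1],[0,0,0,0,0,0,1],[0,0,0,0,0,0,1]]]'
python3 - <<'E'
from h import *
go(.438,-.281,.16)
snap('side','s1');snap('top','t1')
s=cv2.imread('pics/s1.png');cv2.imwrite('pics/s1c.png',cv2.resize(s[60:240,200:400],None,fx=3,fy=3))
E
```

```text
time_s: 2.8
eef_pos: [0.4376, -0.2818, 0.0448]
eef_rot: [0.001, 0.992, -0.13, 0.0]
wrist_force: [-4.8, 2.1, 9.3]
opening: 0.332
t 2.8 pos [ 0.4376 -0.2818  0.0448] shift [ 0.0003 -0.0007 -0.1152] turn [ 0.0013 -0.0009  0.001 ] F [-4.8  2.1  9.3] open 0.332
```

View pics/s1c.png

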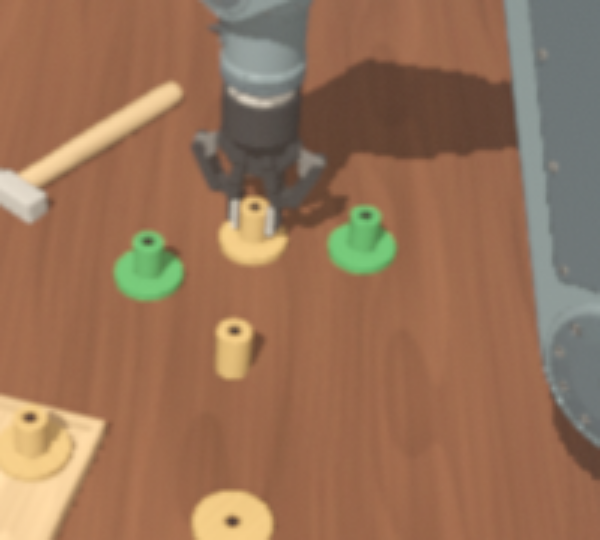

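The bush is gripped: the image shows both pads on its crown, and the opening of 0.332 is about 28 mm. Next I lift it and carry it high to the +y end of the tray.

```bash
python3 -m pendant '[[[0,0,-0.01,0,0,0,1],[0,0,-0.03,0,0,0,1],[0,0,-0.04,0,0,0,1],[0,0,-0.04,0,0,0,1],[0,0,0,0,0,0,1],[0,0,0,0,0,0,1]]]'
python3 -c "from h import *; go(.665,.1374)"
```

```text
time_s: 3.5
eef_pos: [0.4376, -0.2811, 0.1641]
eef_rot: [0.001, 0.992, -0.13, 0.001]
wrist_force: [0.3, 0.3, -4.5]
opening: 0.33
t 3.5 pos [ 0.4376 -0.2811  0.1641] shift [ 1.118e-01 -4.630e-01 -2.000e-04] turn [ 0.0009 -0.0017  0.0009] F [ 0.3  0.3 -4.5] open 0.33
```

```bash
python3 -m pendant '[[[0.004,-0.016,0,0,0,0,1],[0.008,-0.033,0,0,0,0,1],[0.01,-0.043,0,0,0,0,1],[0.01,-0.043,0,0,0,0,1],[0.01,-0.043,0,0,0,0,1],[0.01,-0.043,0,0,0,0,1],[0.01,-0.043,0,0,0,0,1],[0.01,-0.043,0,0,0,0,1],[0.01,-0.043,0,0,0,0,1],[0.01,-0.043,0,0,0,0,1]]]'
python3 -m pendant '[[[0.01,-0.035,0,0,0,0,1],[0.008,-0.025,0,0,0,0,1],[0.003,-0.01,0,0,0,0,1],[0,0,0,0,0,0,1],[0,0,0,0,0,0,1]]]'
python3 -c "
from h import *; go(.665,.1374)
for n in('side','top'):
    b,d=snap(n,n+'2')
b=cv2.imread('pics/top2.png');s=cv2.imread('pics/side2.png')
cv2.imwrite('pics/c22.png',np.hstack([cv2.resize(b[60:190,150:290],(400,371)),cv2.resize(s[150:280,130:270],(400,371))]))"
```

```text
time_s: 4.5
eef_pos: [0.6263, 0.0768, 0.16]
eef_rot: [0.0, 0.991, -0.13, -0.003]
wrist_force: [0.8, -0.9, -4.2]
opening: 0.332
time_s: 5.0
eef_pos: [0.6646, 0.1362, 0.1613]
eef_rot: [0.001, 0.991, -0.13, -0.002]
wrist_force: [-0.4, -1.0, -5.1]
opening: 0.33
t 5.0 pos [0.6646 0.1362 0.1613] shift [ 0.0001 -0.0012 -0.    ] turn [0.0016 0.0034 0.0006] F [-0.4 -1.  -5.1] open 0.33
```

View pics/c22.png

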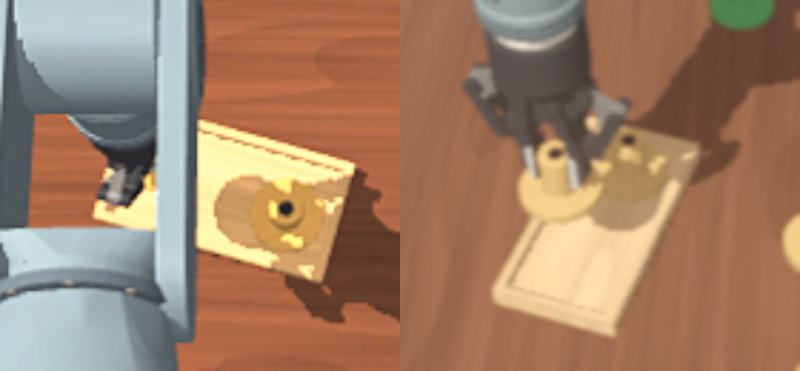

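The bush hangs level from the gripper. Its grasp height above the bench was 44.8 mm, so it should touch the tray floor at a TCP height of about 52.8 mm.

```bash
python3 -m pendant '[[[0,-0.001,0.025,0,0,0,1],[0,0,0.035,0,0,0,1],[0,0,0.025,0,0,0,1],[0,0,0.012,0,0,0,1],[0,0,0.004,0,0,0,1],[0,0,0,0,0,0,1],[0,0,0,0,0,0,1]]]'
python3 -c "
from h import *; go(.665,.1374,.0535)
snap('side','s3');s=cv2.imread('pics/s3.png');cv2.imwrite('pics/s3c.png',cv2.resize(s[150:290,130:270],None,fx=4,fy=4))"
```

```text
time_s: 5.8
eef_pos: [0.6676, 0.1378, 0.0642]
eef_rot: [-0.0, 0.991, -0.13, 0.002]
wrist_force: [-0.1, 0.1, -3.6]
opening: 0.336
t 5.8 pos [0.6676 0.1378 0.0642] shift [-0.0024  0.0011  0.0107] turn [-0.0009 -0.0029  0.0005] F [-0.1  0.1 -3.6] open 0.336
```

View pics/s3c.png

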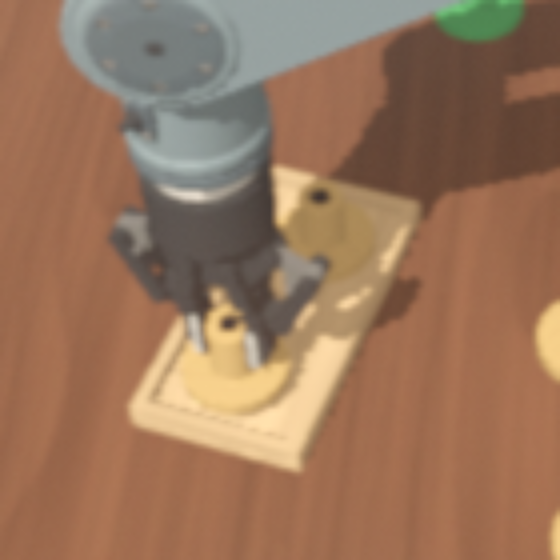

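```bash
python3 -m pendant '[[[-0.002,0.001,0.005,0,0,0,1],[-0.001,0,0.004,0,0,0,1],[0,0,0.002,0,0,0,1],[0,0,0,0,0,0,1],[0,0,0,0,0,0,1]]]'
python3 -c "
from h import *; go(.665,.1374,.0535)"
```

```text
time_s: 6.35
eef_pos: [0.663, 0.1379, 0.0529]
eef_rot: [0.0, 0.992, -0.13, -0.0]
wrist_force: [-6.1, -0.4, 7.0]
opening: 0.332
t 6.35 pos [0.663  0.1379 0.0529] shift [ 0.002   0.     -0.0006] turn [0.0002 0.     0.0011] F [-6.1 -0.4  7. ] open 0.332
```

It is on the floor: Fz went from -4 to +7 N at a TCP height of 52.9 mm. Next I release and rise.

```bash
python3 -m pendant '[[[0,0,0,0,0,0,0],[0,0,0,0,0,0,0],[0,0,0,0,0,0,-1],[0,0,0,0,0,0,-1],[0,0,-0.01,0,0,0,-1],[0,0,-0.03,0,0,0,-1],[0,0,-0.04,0,0,0,-1],[0,0,-0.03,0,0,0,-1],[0,0,0,0,0,0,-1]]]'
python3 -c "
from h import *; go(.4335,.263)"
```

```text
time_s: 7.25
eef_pos: [0.6667, 0.1381, 0.1686]
eef_rot: [-0.001, 0.991, -0.13, 0.005]
wrist_force: [0.2, 0.1, 0.2]
opening: 0.999
t 7.25 pos [0.6667 0.1381 0.1686] shift [-0.2575 -0.0606 -0.0025] turn [-0.0032 -0.0106  0.0009] F [0.2 0.1 0.2] open 0.999
```

```bash
python3 -m pendant '[[[-0.016,-0.004,0,0,0,0,-1],[-0.033,-0.008,0,0,0,0,-1],[-0.043,-0.01,0,0,0,0,-1],[-0.043,-0.01,0,0,0,0,-1],[-0.043,-0.01,0,0,0,0,-1],[-0.043,-0.01,0,0,0,0,-1],[-0.025,-0.006,0,0,0,0,-1],[-0.01,-0.0025,0,0,0,0,-1],[0,0,0,0,0,0,-1],[0,0,0,0,0,0,-1]]]'
python3 -c "
from h import *; go(.4335,.263,.045)
for n in('side','top'):
    b,d=snap(n,n+'4')
b=cv2.imread('pics/top4.png');s=cv2.imread('pics/side4.png')
cv2.imwrite('pics/c4.png',np.hstack([b[60:260,100:300],s[150:350,130:330]]).repeat(2,0).repeat(2,1))
R,m=tray(b,'top',(229,128),55);print(R)
d=np.load('pics/top4.npy');C=cloud('top',d);w=C[80:170,175:285].reshape(-1,3);w=w[(w[:,2]>.045)&(w[:,2]<.065)]
for sel in(w[w[:,1]<.08],w[w[:,1]>.08]):
  print(len(sel)); 
  if len(sel): print(((sel.max(0)+sel.min(0))/2).round(4),np.ptp(sel,axis=0).round(4))
"
```

```text
time_s: 8.25
eef_pos: [0.4325, 0.2621, 0.1616]
eef_rot: [-0.0, 0.991, -0.13, 0.001]
wrist_force: [-0.0, 0.0, 0.1]
opening: 0.996
t 8.25 pos [0.4325 0.2621 0.1616] shift [ 0.0006 -0.0011  0.1166] turn [-0.0004 -0.0012  0.0007] F [-0.   0.   0.1] open 0.996
((649.4034423828125, 77.32395935058594), (216.5175018310547, 112.22772979736328), 74.96768188476562)
111
[0.6287 0.0196 0.0551] [0.0288 0.0255 0.0169]
127
[0.6644 0.1366 0.0546] [0.0285 0.0307 0.017 ]
```

View pics/c4.png

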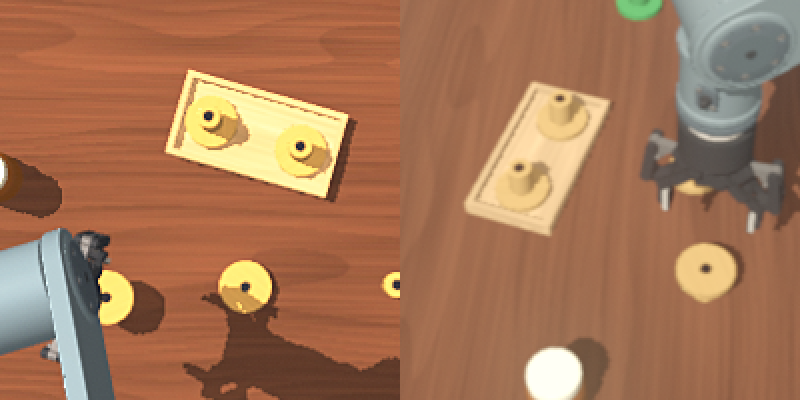

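Both bushes stand crown up in the tray, 122 mm apart and about symmetric about the middle. The gripper is above bush_down, so I descend with the jaws open and check clearance.

```bash
python3 -m pendant '[[[0.001,-0.001,0.02,0,0,0,-1],[0,0,0.035,0,0,0,-1],[0,0,0.035,0,0,0,-1],[0,0,0.018,0,0,0,-1],[0,0,0.004,0,0,0,-1],[0,0,0,0,0,0,-1],[0,0,0,0,0,0,-1]]]'
python3 -c "
from h import *; go(.4335,.263,.045)
snap('side','s5');s=cv2.imread('pics/s5.png');cv2.imwrite('pics/s5c.png',cv2.resize(s[190:340,210:360],None,fx=4,fy=4))"
```

```text
time_s: 9.05
eef_pos: [0.4339, 0.2631, 0.0504]
eef_rot: [-0.0, 0.991, -0.13, 0.001]
wrist_force: [0.1, -0.7, 1.2]
opening: 1.001
t 9.05 pos [0.4339 0.2631 0.0504] shift [-0.0004  0.0002  0.0054] turn [-0.0011 -0.0016  0.0002] F [ 0.1 -0.7  1.2] open 1.001
```

View pics/s5c.png

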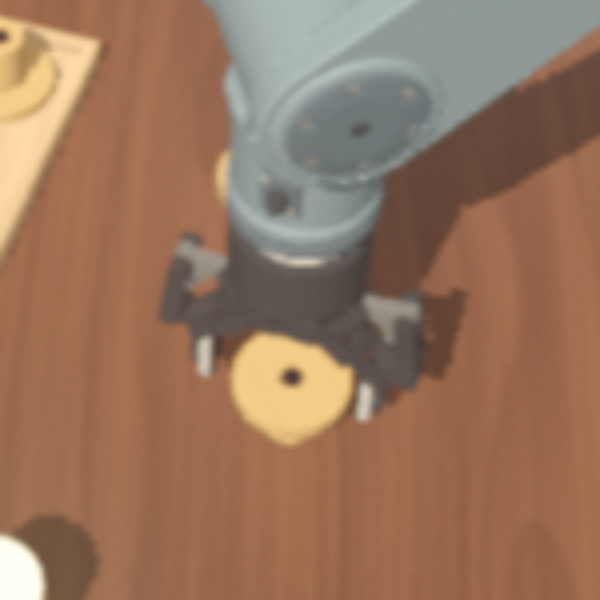

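Run:
```python
from h import *
d=np.load('pics/s5.npy');s=cv2.imread('pics/s5.png');C=cloud('side',d);hsv=cv2.cvtColor(s,cv2.COLOR_BGR2HSV)
th=np.radians(-15);ax=np.array([np.cos(th),np.sin(th)]);ay=np.array([-np.sin(th)*-1,-np.cos(th)])
T=np.array([.4339,.2631])
def rel(P): q=P[:,:2]-T; return np.c_[q@ax,q@np.array([-.259,-.966]),P[:,2]]
w=np.s_[265:300,250:308]
br=(hsv[...,1]>90)&(hsv[...,0]>=14)&(hsv[...,0]<35)&(hsv[...,2]>150)&(C[...,2]>.04)&(C[...,2]<.056)
gr=(hsv[...,1]<60)&(C[...,2]<.07)&(C[...,2]>.01)
for nm,m in(('brim',br),('grey',gr)):
    mm=np.zeros_like(m);mm[w]=m[w];P=rel(C[mm])
    for nm2,Q in((nm+'+',P[P[:,0]>0]),(nm+'-',P[P[:,0]<0])):
        print(nm2,len(Q),Q.min(0).round(4),Q.max(0).round(4),np.median(Q,0).round(4))
```

```text
brim+ 272 [ 0.0001 -0.036   0.0405] [0.0326 0.0234 0.0533] [ 0.0136 -0.0053  0.0486]
brim- 288 [-0.0346 -0.0353  0.0401] [-0.      0.0247  0.0538] [-0.0155 -0.0078  0.0483]
grey+ 27 [ 0.0438 -0.0122  0.0417] [ 0.0525 -0.0009  0.0669] [ 0.046  -0.0095  0.0571]
grey- 38 [-0.055  -0.0131  0.0396] [-0.042  -0.0045  0.0699] [-0.0478 -0.0092  0.0583]
```

The brim is about 1.5 mm toward -x of the jaw centre, and the open fingertips sit at about z = 40 mm. I'll shift slightly and go 10 mm lower before closing.

```bash
python3 -m pendant '[[[-0.0015,-0.001,0.005,0,0,0,-1],[0,0,0.005,0,0,0,-1],[0,0,0,0,0,0,-1],[0,0,0,0,0,0,0.6],[0,0,0,0,0,0,0.6],[0,0,0,0,0,0,0.6],[0,0,0,0,0,0,1],[0,0,0,0,0,0,1]]]'
python3 -c "
from h import *; go(.4335,.263,.045)
snap('side','s6');s=cv2.imread('pics/s6.png');cv2.imwrite('pics/s6c.png',cv2.resize(s[190:340,210:360],None,fx=4,fy=4))"
```

```text
time_s: 9.9
eef_pos: [0.4315, 0.2645, 0.0399]
eef_rot: [-0.0, 0.992, -0.13, 0.0]
wrist_force: [-1.1, -1.2, 4.4]
opening: 0.774
t 9.9 pos [0.4315 0.2645 0.0399] shift [ 0.0023  0.0009 -0.0051] turn [-0.0001 -0.0002  0.0009] F [-1.1 -1.2  4.4] open 0.774
```

View pics/s6c.png

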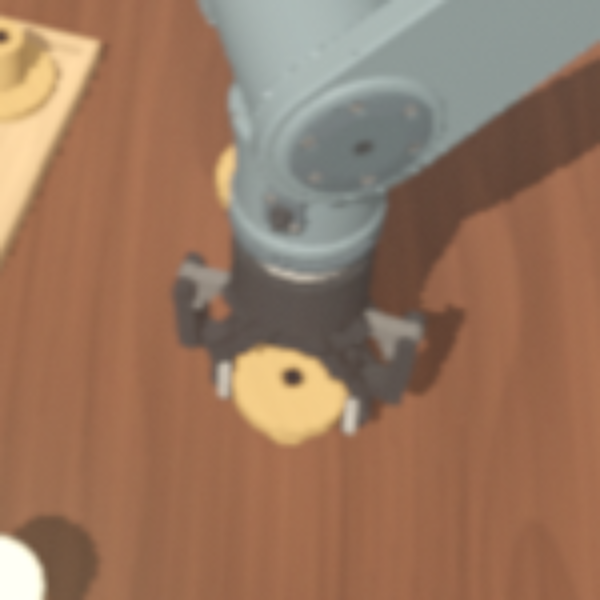

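```bash
python3 -m pendant '[[[0,0,-0.01,0,0,0,1],[0,0,-0.03,0,0,0,1],[0,0,-0.04,0,0,0,1],[0,0,-0.04,0,0,0,1],[0,0,0,0,0,0,1],[0,0,0,0,0,0,1],[0,0,0,0,0,0,1]]]'
python3 -c "
from h import *; go(.648,.078)
snap('side','s7');s=cv2.imread('pics/s7.png');cv2.imwrite('pics/s7c.png',cv2.resize(s[140:340,190:390],None,fx=3,fy=3))"
```

```text
time_s: 10.65
eef_pos: [0.43, 0.264, 0.1577]
eef_rot: [0.001, 0.991, -0.13, -0.001]
wrist_force: [0.1, 0.1, -4.0]
opening: 0.771
t 10.65 pos [0.43   0.264  0.1577] shift [ 0.2586  0.1234 -0.0005] turn [0.0017 0.0026 0.0008] F [ 0.1  0.1 -4. ] open 0.771
```

View pics/s7c.png

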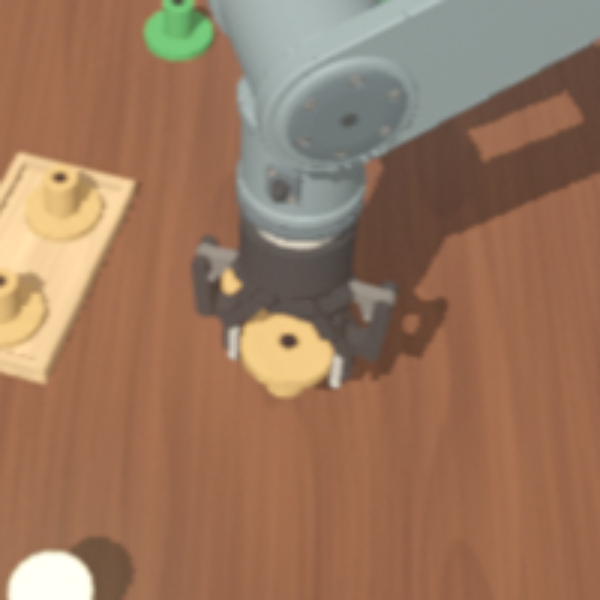

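```bash
cat >> h.py <<'E'
def brim(s,d,n,win,z0,z1):
    C=cloud(n,d);hsv=cv2.cvtColor(s,cv2.COLOR_BGR2HSV)
    m=(hsv[...,1]>70)&(hsv[...,0]>=14)&(hsv[...,0]<35)&(hsv[...,2]>150)&(C[...,2]>z0)&(C[...,2]<z1)
    mm=np.zeros_like(m);mm[win]=m[win];P=C[mm]
    a=np.linalg.lstsq(np.c_[P[:,:2]-P[:,:2].mean(0),np.ones(len(P))],P[:,2],rcond=None)[0]
    print('n',len(P),'slopes',a[:2].round(3),'z',a[2].round(4),'mid',((P.max(0)+P.min(0))/2).round(4),'ext',np.ptp(P,axis=0).round(4)); return P
E
python3 -c "
from h import *
s=cv2.imread('pics/s7.png');d=np.load('pics/s7.npy')
w=np.s_[244:270,268:302]
brim(s,d,'side',w,.15,.18)
s=cv2.imread('pics/side0.png');d=np.load('pics/side0.npy')
brim(s,d,'side',np.s_[268:298,264:302],.04,.056)"
python3 -m pendant '[[[0.016,0.008,0,0,0,0,1],[0.033,0.016,0,0,0,0,1],[0.043,0.02,0,0,0,0,1],[0.043,0.02,0,0,0,0,1],[0.043,0.02,0,0,0,0,1],[0.04,0.02,0,0,0,0,1],[0.025,0.012,0,0,0,0,1],[0.014,0.006,0,0,0,0,1],[0,0,0,0,0,0,1],[0,0,0,0,0,0,1]]]'
python3 -c "
from h import *; go(.648,.078,.048)
for n in('side','top'): snap(n,n+'8')
b=cv2.imread('pics/top8.png');s=cv2.imread('pics/side8.png')
cv2.imwrite('pics/c8.png',np.hstack([b[60:190,150:280],s[150:280,130:260]]).repeat(3,0).repeat(3,1))"
```

```text
n 580 slopes [-0.005 -0.053] z 0.166 mid [0.432  0.2684 0.1648] ext [0.0633 0.0601 0.0236]
n 615 slopes [-0.    -0.012] z 0.0484 mid [0.4332 0.2648 0.0468] ext [0.0644 0.0702 0.0127]
time_s: 11.7
eef_pos: [0.6468, 0.0803, 0.157]
eef_rot: [-0.0, 0.991, -0.13, -0.002]
wrist_force: [-0.3, 0.2, -3.7]
opening: 0.773
t 11.7 pos [0.6468 0.0803 0.157 ] shift [0.0022 0.0019 0.109 ] turn [0.0005 0.0042 0.0002] F [-0.3  0.2 -3.7] open 0.773
```

View pics/c8.png

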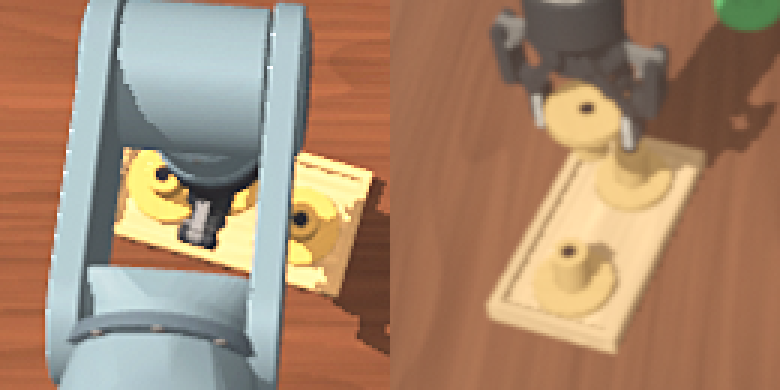

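```bash
python3 -m pendant '[[[0.002,0.001,0.02,0,0,0,1],[0,0,0.03,0,0,0,1],[0,0,0.025,0,0,0,1],[0,0,0.012,0,0,0,1],[0,0,0.005,0,0,0,1],[0,0,0,0,0,0,1],[0,0,0,0,0,0,1],[0,0,0,0,0,0,1]]]'
python3 -c "
from h import *; go(.648,.078,.048)
snap('side','s9');s=cv2.imread('pics/s9.png');cv2.imwrite('pics/s9c.png',cv2.resize(s[150:290,130:270],None,fx=4,fy=4))"
```

```text
time_s: 12.6
eef_pos: [0.651, 0.0788, 0.069]
eef_rot: [-0.0, 0.992, -0.13, 0.001]
wrist_force: [-0.1, 0.5, -3.6]
opening: 0.776
t 12.6 pos [0.651  0.0788 0.069 ] shift [-0.0028  0.0015  0.021 ] turn [-0.0006 -0.0028  0.0009] F [-0.1  0.5 -3.6] open 0.776
```

View pics/s9c.png

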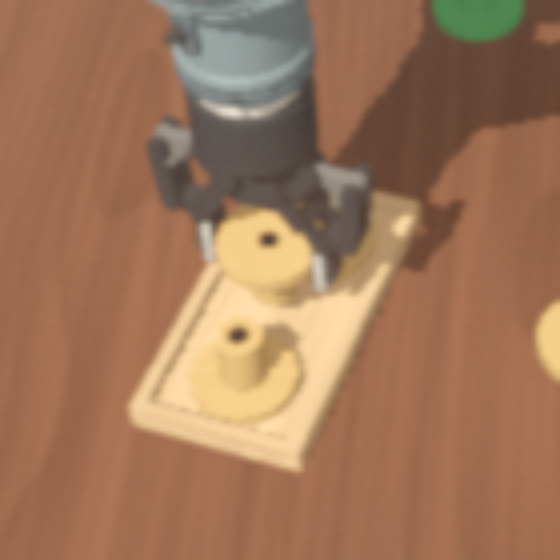

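```bash
python3 -m pendant '[[[-0.002,0,0.008,0,0,0,1],[-0.001,0,0.005,0,0,0,1],[0,0,0.003,0,0,0,1],[0,0,0.002,0,0,0,1],[0,0,0,0,0,0,1],[0,0,0,0,0,0,1],[0,0,0,0,0,0,1]]]'
python3 -c "
from h import *; go(.648,.078,.048)
snap('side','s10')"
```

```text
time_s: 13.35
eef_pos: [0.6472, 0.0795, 0.0495]
eef_rot: [-0.0, 0.991, -0.13, 0.0]
wrist_force: [0.1, -0.1, -4.2]
opening: 0.773
t 13.35 pos [0.6472 0.0795 0.0495] shift [0.0011 0.0012 0.0015] turn [-0.0001 -0.0005  0.0008] F [ 0.1 -0.1 -4.2] open 0.773
```

```bash
python3 -m pendant '[[[0,0.001,0.001,0,0,0,1],[0,0,0.001,0,0,0,1],[0,0,0,0,0,0,1],[0,0,0,0,0,0,1]]]'
python3 -c "
from h import *; go(.648,.078,.048)"
```

```text
time_s: 13.8
eef_pos: [0.647, 0.0785, 0.048]
eef_rot: [0.0, 0.992, -0.13, 0.0]
wrist_force: [-2.4, -0.4, 3.0]
opening: 0.772
t 13.8 pos [0.647  0.0785 0.048 ] shift [ 0.0011  0.0002 -0.    ] turn [ 0.0001 -0.0005  0.0009] F [-2.4 -0.4  3. ] open 0.772
```

It has contacted the floor: Fz went from -4 to +3 N at a TCP height of 48.0 mm, as predicted. I'll open gently.

```bash
python3 -m pendant '[[[0,0,0.0005,0,0,0,1],[0,0,0,0,0,0,-0.55],[0,0,0,0,0,0,-0.65],[0,0,0,0,0,0,-0.75],[0,0,0,0,0,0,-0.9],[0,0,0,0,0,0,-1],[0,0,0,0,0,0,-1],[0,0,0,0,0,0,-1]]]'
python3 -c "
from h import *; go(.648,.078,.048)
snap('side','s11');s=cv2.imread('pics/s11.png');cv2.imwrite('pics/s11c.png',cv2.resize(s[150:290,130:270],None,fx=4,fy=4))
w=np.s_[195:232,178:210]; brim(s,np.load('pics/s11.npy'),'side',w,.048,.064)"
```

```text
time_s: 14.6
eef_pos: [0.6467, 0.0786, 0.0467]
eef_rot: [-0.0, 0.991, -0.13, -0.0]
wrist_force: [0.1, 0.2, 0.7]
opening: 0.998
t 14.6 pos [0.6467 0.0786 0.0467] shift [ 0.0014  0.0002 -0.0013] turn [-0.      0.0001  0.0008] F [0.1 0.2 0.7] open 0.998
n 395 slopes [ 0.003 -0.028] z 0.0563 mid [0.6519 0.0913 0.0553] ext [0.0668 0.0807 0.0144]
```

View pics/s11c.png

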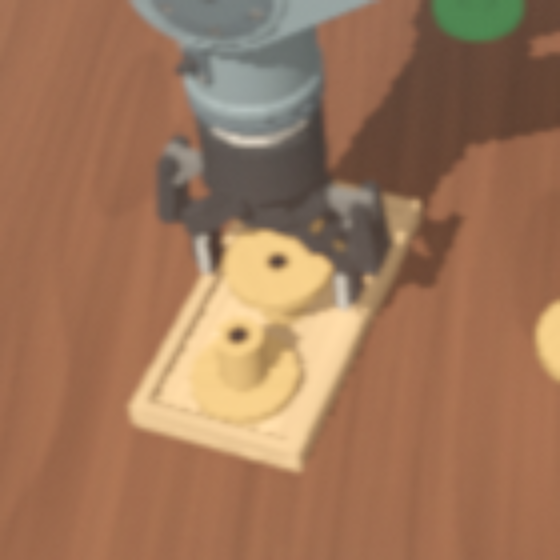

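Both fingers are clear of the brim. I rise straight up and then move well clear for the final check.

```bash
python3 -m pendant '[[[0,0,-0.01,0,0,0,-1],[0,0,-0.03,0,0,0,-1],[0,0,-0.04,0,0,0,-1],[0,0,-0.04,0,0,0,-1],[0,0,-0.02,0,0,0,-1],[0,0.01,0,0,0,0,-1],[-0.02,0.03,0,0,0,0,-1],[-0.03,0.04,0,0,0,0,-1],[-0.03,0.04,0,0,0,0,-1],[-0.03,0.04,0,0,0,0,-1]]]'
python3 -m pendant '[[[-0.03,0.04,0,0,0,0,-1],[-0.03,0.04,0,0,0,0,-1],[-0.03,0.03,0,0,0,0,-1],[-0.02,0.02,0,0,0,0,-1],[0,0,0,0,0,0,-1],[0,0,0,0,0,0,-1]]]'
python3 - <<'E'
from h import *
for n in('side','top'): snap(n,n+'12')
b=cv2.imread('pics/top12.png');s=cv2.imread('pics/side12.png')
cv2.imwrite('pics/c12.png',np.hstack([cv2.resize(b[80:170,170:290],None,fx=3.3,fy=3.3),cv2.resize(s[180:270,150:270],None,fx=3.3,fy=3.3)]))
C=cloud('top',np.load('pics/top12.npy'));w=C[80:170,175:285].reshape(-1,3);w=w[(w[:,2]>.045)&(w[:,2]<.065)]
t=np.array([.6494,.0773]);th=np.radians(75);ey=np.array([np.cos(th),np.sin(th)]);ex=np.array([np.sin(th),-np.cos(th)])
q=np.c_[(w[:,:2]-t)@ex,(w[:,:2]-t)@ey,w[:,2]]
for lo,hi in((-.09,-.041),(-.041,.041),(.041,.09)):
    k=q[(q[:,1]>lo)&(q[:,1]<hi)]; a=np.linalg.lstsq(np.c_[k[:,:2],np.ones(len(k))],k[:,2],rcond=None)[0]
    print(len(k),'mid',((k.max(0)+k.min(0))/2).round(4),'ext',np.ptp(k,axis=0).round(4),'zmed',np.median(k[:,2]).round(4),'slope',a[:2].round(3))
E
```

```text
time_s: 15.65
eef_pos: [0.4966, -0.0486, 0.1855]
eef_rot: [0.0, 0.992, -0.13, -0.001]
wrist_force: [-0.1, -1.5, 0.4]
opening: 0.996
time_s: 16.25
eef_pos: [0.3588, -0.1451, 0.1864]
eef_rot: [-0.0, 0.991, -0.131, -0.0]
wrist_force: [0.9, 0.3, -0.4]
opening: 1.001
109 mid [-0.0048 -0.0613  0.054 ] ext [0.0298 0.0282 0.0162] zmed 0.0561 slope [-0.002 -0.034]
562 mid [-0.0004 -0.0023  0.0553] ext [0.0669 0.0666 0.0161] zmed 0.0561 slope [0.003 0.011]
129 mid [-0.0008  0.0615  0.0559] ext [0.0298 0.0318 0.0147] zmed 0.0556 slope [0.04  0.014]
```

View pics/c12.png

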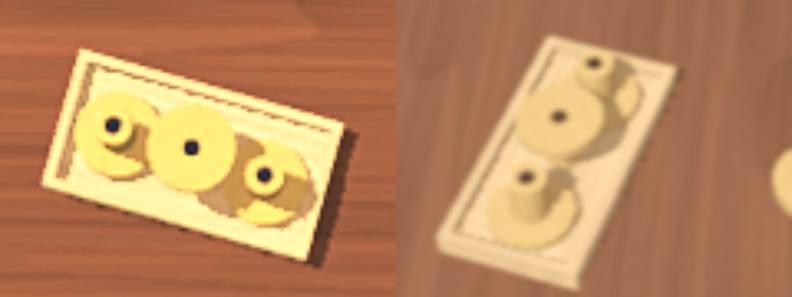

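The three bushes stand in a row. The middle one is crown down and level, its top is at 56 mm (8 mm floor + 48 mm), and its brim lies over its neighbours' brims. The gripper is clear of everything.

```bash
python3 -c "
from bench import ctrl
print(ctrl.hand_in())"
```

```text
the job is handed in; nothing more can be done
None
```

The three brass bushes are packed in the tray, and I handed the job in just after 16 s of robot time. I first stood the loose crown-up bush in the empty +y end. Then I set the crown-down bush between the two, still crown down on the floor. The bush already in the tray, the plain disc, the sleeve and the green hats were never touched.

My last checks were a picture from each camera, with positions from the top camera's depth. Positions are in the tray frame, in mm:

| Bush | x | y | Top above bench |
|---|---|---|---|
| Already in the tray | -4.8 | -61 | 56 |
| Middle, crown down | -0.4 | -2 | 56 |
| Moved to the +y end | -0.8 | +61.5 | 56 |

- **Middle bush:** it stands level, and its brim is above both neighbours' brims. It hung about 3° tilted while carried but settled level on the floor.
- **Row straightness:** the bush already in the tray was about 5 mm off the tray's middle line from the start. I left it as asked, so the row is straight to about 5 mm.
- **Camera agreement:** early on, the side camera's outline of the tray came out about 10 mm long, so I used the top camera for the tray. On the bushes the two cameras agreed to within 2–3 mm.
- **Forces:** the highest wrist force I read was about 11 N.

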